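Move the spice row to the sloped rack

TASK

Move the four spice jars from the old flat rack into the new sloped rack, one to a lane and in the same order from left to right, so that the cook still finds each by its place in the row. Set each jar down in its lane without dropping it, standing with its cap up, and see that it has slid all the way down against the back stop. Leave the other things on the worktop where they are.

Things in the scene. Friction and masses are not known exactly. Their poses are not given: they have to be found in the camera images.
- jar_a: round glass spice jar with a green screw cap and a dark blue label (the labels are hard to see from above), 46 mm in diameter, 106 mm tall, 0.11 kg; glass to 85 mm, cap from 85 to 105 mm; can be gripped round the cap. Origin: centre of its foot; z up along the jar. Starts in any one place of the flat rack.
- jar_b: round glass spice jar with a green screw cap and a red and white label (the labels are hard to see from above), 46 mm in diameter, 106 mm tall, 0.11 kg; glass to 85 mm, cap from 85 to 105 mm; can be gripped round the cap. Origin: centre of its foot; z up along the jar. Starts in any one place of the flat rack.
- jar_c: round glass spice jar with a green screw cap and a brown label (the labels are hard to see from above), 46 mm in diameter, 106 mm tall, 0.11 kg; glass to 85 mm, cap from 85 to 105 mm; can be gripped round the cap. Origin: centre of its foot; z up along the jar. Starts in any one place of the flat rack.
- jar_d: round glass spice jar with a green screw cap and a beige label (the labels are hard to see from above), 46 mm in diameter, 106 mm tall, 0.11 kg; glass to 85 mm, cap from 85 to 105 mm; can be gripped round the cap. Origin: centre of its foot; z up along the jar. Starts in any one place of the flat rack.
- flat_rack: old level rack, fixed, brown wood, 270 x 76 mm, holds the jars at the start. Origin: centre of underside, on the worktop; x away from the robot, y to its left. Jars stand 15 mm above the origin at x 0, y +93, +31, -31, -93 mm. End cheeks 50 mm high; rails front and back at x -32 and +32 and thin rods between jars, tops at 42 mm. A tall cupboard fills y > 0.36 m.
- sloped_rack: new rack, fixed, pale wood. Origin under its middle on the worktop, axes as flat_rack. 4 lanes along x, middles y +93, +31, -31, -93, 58 mm wide, dividers 22 high. Slippery floor (friction 0.05): a freed jar tips back on it and slides home. It falls 15 deg to +x; height 44 mm at front x -53, 30 at 0, 16 at the stop x +53. Stop 52, cheeks 45 above floor. Foot centre of a home jar: x +31, z 22.
- salt_shaker: glass salt shaker with a grey top and grey filling, 44 mm in diameter, 90 mm tall, loose; bystander, origin at its foot
- pepper_shaker: glass shaker with a grey top and white filling, 44 mm in diameter, 90 mm tall, loose; bystander, origin at its foot
- espresso_cup: small two-tone cup with a handle, 60 x 84 x 53 mm, loose; bystander, origin at its foot
- teaspoon: steel teaspoon lying on the worktop in front of the racks, 127 x 30 x 6 mm, loose; bystander, origin under its middle
Mind the look-alikes: they are no part of the job. Leave any orange or pink look-alike of the jar_d alone.

How it is judged:
By the outcome, as a careful person would: the job done as asked, in the order asked, and still so for the second after the job is handed in, with the robot touching nothing.
It also fails if it takes over 96 s, if anything falls off the work surface, if the arm or the gripper's body presses on something with over 40 N, if the wrist force passes 120 N, or if a joint passes its speed limit or range.

ROBOT

A 6-joint arm with a two-finger parallel gripper is mounted at the origin on a cart in front of the work surface, level with it; the furniture and walls round the work are solid. World frame = base frame: x ahead of the robot, y to its left, z up, the work surface at z = 0. Lengths are in mm, angles in rad, forces in N, time in s.
With the tool pointing down it reaches from about 350 to 950 mm from the base axis. Payload 17.4 kg.
Tool frame: the origin (TCP) lies between the finger pads; the fingertips stand bot.nose_length ahead of it and the grasp point (between the pads) lies 3 mm ahead of it (bot.nose_length is the distance from the TCP to the fingertips, in mm); y points along the fingers, x is the direction in which the jaws open and shut, and the axes are right-handed (so a half turn about y gives the same grasp; the last joint's range is limited). The gripper opens to 93 mm and grips with 3 to 60 N. Pads are 15 mm wide; open, the fingers measure 128 mm over their backs; the gripper's body (75 mm by 188 mm) begins 65 mm behind the grasp point.
Start: joints at [-1.146, 0.116, 1.442, -0, 1.584, -0.038], TCP at [301.349, -604.004, 240.646] pointing down, gripper open.
Joint ranges: [-2.83, 2.83], [-0.83, 2.19], [0.07, 2.5], [-1.14, 4.28], [0.01, 3], [-2.97, 2.97]. Speed limits (rad/s): [1.89, 1.89, 2.22, 3.14, 3.14, 3.14].

INTERFACE

Orientations are given as a unit quaternion [x, y, z, w].
In Python, from bench import bot gives the robot as it stands.
- The arm moves only by the tool carry_out, never from a script. Its argument "deltas" is one flat list of numbers, 7 for each row, row after row: the shift along the tool's x, y, z in cm, then the turn, a rotation vector about the tool's x, y, z in rad, then the finger opening in cm, from 0 to 9.3. In form: [x, y, z, rx, ry, rz, fingers, x, y, z, rx, ry, rz, fingers, ...]. A call has 1 to 20 rows; each row is the pose to reach, as a shift and turn from the pose measured when the call began, along the tool's axes at that moment; what a row does not reach only later rows make up. A row lasts 1/8 s, in which the tool goes at most 62.5 mm and 10.7 degrees, less where a joint would pass 70% of its speed; a pose out of reach is approached as far as the arm can. A call with a gripper value outside its range is refused whole. The fingers move at their own pace and stop on an object; the grip force is fixed at half the most. Time passes only in rows, so rows that repeat a pose let the fingers close. It gives the time, the measured TCP pose, the force and the opening at its end, in the units of the state.
- bot.get_state(): the state, without advancing time (a new reading comes with each control period).
- bot.get_image(name): name is "scene" or "top"; returns the picture (384x512x3 uint8, blue, green, red); there is no depth.
- bot.camera_model(name): a dict with "fx", "fy", "cx", "cy" (pixels), "k1" (the pictures are not rectified: a ray, as slopes to the right and down, at radius r is drawn at 1 + k1 r^2 times it, then the intrinsics apply), "T" (4x4, takes a point from camera to world coordinates). Camera axes: x right, y down, z forward; pixel columns grow to the right and rows downward; lengths in mm; the calibration is good to about 2 mm. A picture is of the moment at which its call begins. camera_model takes no time and is no camera call.
- bot.hand_in(): hands the job in, once; it reports no verdict.
The state is a dict: "t": time; "joints": joint angles; "joint_velocities": joint speeds; "joint_torque": joint torques, N m; "tool_pos": TCP position; "eef_rot": TCP orientation; "ft_force": force on the tool from outside, world axes, zero at the start; "ft_torque": the same for the moment, N m; "grip_width": finger opening in mm.
Only numpy, scipy, OpenCV 4.12 (cv2) and the standard library are available. Lean on these libraries where they do the work, as an engineer would, in place of code of your own. Each camera call takes 0.05 s, during which the arm holds its last target. There are 200 camera calls.

## Working session

There is one attempt and no reset: what is moved stays moved. The work goes in short steps, Python scripts to look and compute and a tool call to move; the robot and the scene stay as the last step left them, time stands still between calls to the robot, and variables do not carry over. Pictures are saved under pics/ and viewed, about 12 in all and at most 16, crops included, and the job is handed in when it is done.

Besides the shell and the picture viewer there is one more tool, called after "Call:" as name(argument=value, ...) on one line, values as JSON. carry_out: Moves the arm, as the interface text tells. Its arguments: {"type":"object","properties":{"deltas":{"type":"array","items":{"type":"number"}}},"required":["deltas"]}

```bash
mkdir -p pics; python3 - <<'E'
from bench import bot
import cv2,numpy as np
s=bot.get_state();print({k:np.round(v,3).tolist() for k,v in s.items()},bot.nose_length)
for n in("scene","top"):
    cv2.imwrite(f"pics/{n}0.png",bot.get_image(n));m=bot.camera_model(n);print({k:np.round(v,3).tolist() for k,v in m.items()})
E
```

```text
{'t': 0.0, 'joints': [-1.146, 0.116, 1.442, -0.0, 1.584, -0.038], 'joint_velocities': [0.001, -0.001, -0.003, 0.0, 0.0, 0.0], 'joint_torque': [0.004, -72.125, -62.261, 0.078, 0.023, -0.0], 'tool_pos': [301.291, -603.841, 239.926], 'eef_rot': [-0.601, 0.372, -0.372, 0.602], 'ft_force': [0.145, 0.105, -0.186], 'ft_torque': [0.019, 0.002, -0.006], 'grip_width': 92.738} 22.0
{'fx': 448.786, 'fy': 448.786, 'cx': 263.146, 'cy': 194.554, 'k1': -0.092, 'T': [[-0.852, -0.357, 0.382, 73.118], [-0.523, 0.572, -0.632, 753.991], [0.007, -0.738, -0.674, 881.749], [0.0, 0.0, 0.0, 1.0]]}
{'fx': 382.286, 'fy': 382.286, 'cx': 253.747, 'cy': 198.657, 'k1': -0.113, 'T': [[0.02, -0.995, 0.099, 435.132], [-1.0, -0.022, -0.018, -13.442], [0.02, -0.098, -0.995, 960.257], [0.0, 0.0, 0.0, 1.0]]}
```

View pics/scene0.png

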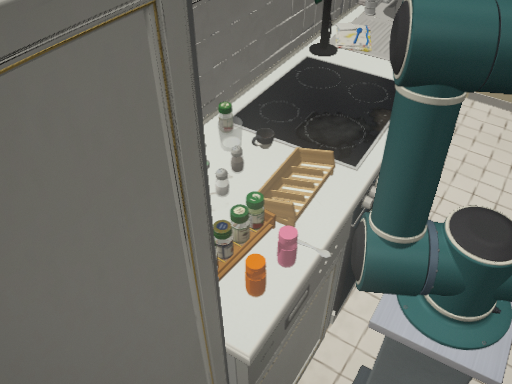

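View pics/top0.png

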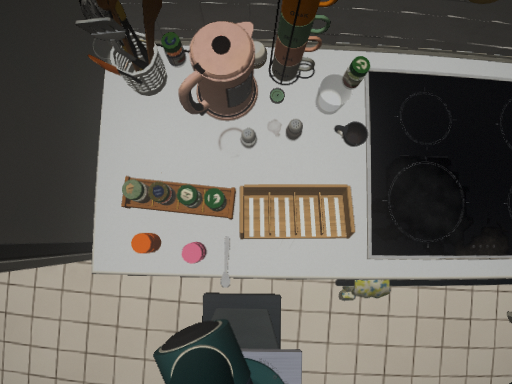

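```bash
cat > h.py <<'E'
import cv2,numpy as np
from bench import bot
from scipy.spatial.transform import Rotation as R
def cam(n):
    m=bot.camera_model(n); T=np.array(m["T"]); return m,T
def ray(n,u,v,z):
    "world point at height z seen at pixel (u,v)"
    m,T=cam(n); a=np.array([(u-m["cx"])/m["fx"],(v-m["cy"])/m["fy"]]); b=a.copy()
    for _ in range(20): b=a/(1+m["k1"]*(b@b))
    d=T[:3,:3]@[b[0],b[1],1]; return T[:3,3]+d*(z-T[2,3])/d[2]
def proj(n,P):
    m,T=cam(n); p=(np.atleast_2d(P)-T[:3,3])@T[:3,:3]; b=p[:,:2]/p[:,2:]
    b=b*(1+m["k1"]*(b**2).sum(1,keepdims=True)); return b*[m["fx"],m["fy"]]+[m["cx"],m["cy"]]
def rack(x,y,yaw):
    "pose -> function taking rack to world"
    r=R.from_euler('z',yaw).as_matrix(); return lambda p: np.atleast_2d(p)@r.T+[x,y,0]
def goal(p,zdir,jaw):
    "tool shift (cm) and turn from now to grasp point p, with tool y along -zdir and jaws along jaw"
    s=bot.get_state(); Q=R.from_quat(s["eef_rot"]); t=np.array(s["tool_pos"])
    y=-np.array(zdir,float); y/=np.linalg.norm(y); x=np.array(jaw,float); x-=y*(x@y); x/=np.linalg.norm(x)
    if x@Q.as_matrix()[:,0]<0: x=-x
    G=R.from_matrix(np.stack([x,y,np.cross(x,y)],1)); tcp=np.array(p)-3*y
    return np.round(Q.inv().apply(tcp-t)/10,2),np.round((Q.inv()*G).as_rotvec(),3)
E
python3 - <<'E'
from h import *
s=bot.get_state();print(R.from_quat(s["eef_rot"]).as_matrix().round(3))
im=bot.get_image("top")
cv2.imwrite("pics/c1.png",cv2.resize(im[165:260,110:365],None,fx=3.1,fy=3.1,interpolation=cv2.INTER_CUBIC))
im=bot.get_image("scene")
cv2.imwrite("pics/c2.png",cv2.resize(im[130:310,195:355],None,fx=3.3,fy=3.3,interpolation=cv2.INTER_CUBIC))
E
```

```text
[[ 0.446 -0.     0.895]
 [-0.895  0.001  0.446]
 [-0.001 -1.     0.   ]]
```

View pics/c1.png

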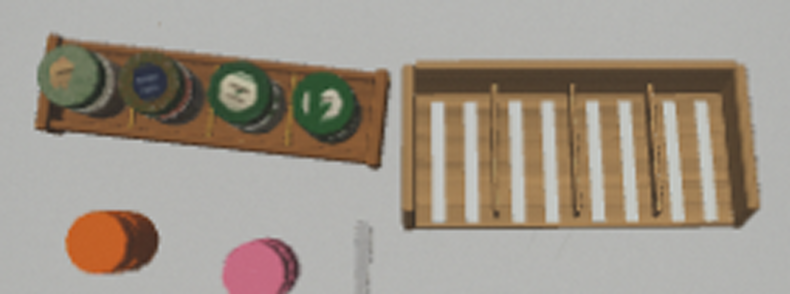

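View pics/c2.png

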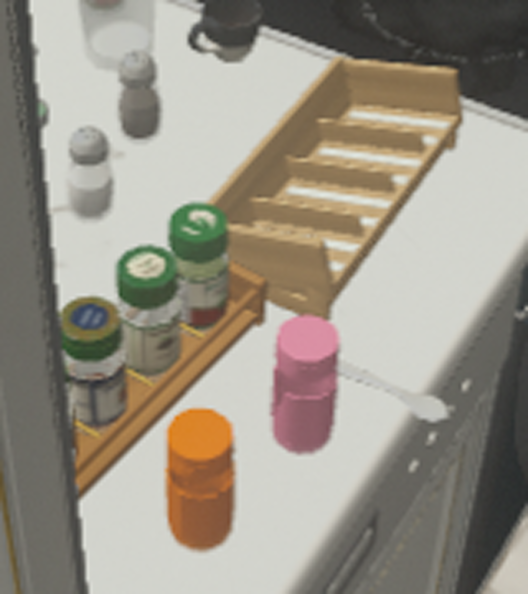

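```bash
python3 - <<'E'
from h import *
from scipy.optimize import least_squares
f=lambda c:np.array(c)/3.1+[110,165]
caps=f([(70,76),(150,83),(240,91),(326,104)])
for c in caps: print(c.round(1),ray("top",*c,121).round(1))
# flat rack from cheek-top corners z=50
L=[(135,38,50),(135,-38,50),(-135,38,50),(-135,-38,50)]
P=np.array([(x,y,z) for y,x,z in L]); px=f([(52,37),(40,130),(387,72),(378,166)])
r=least_squares(lambda q:(proj("top",rack(*q)(P))-px).ravel(),[430,200,0]);print(r.x.round(3),(r.fun.reshape(-1,2)).round(1).tolist())
J=rack(*r.x)([(0,y,121) for y in(93,31,-31,-93)]);print(J.round(1))
# sloped: divider tops front/back
P=np.array([(-53,y,66) for y in(62,0,-62)]+[(53,y,38) for y in(62,0,-62)]); px2=f([(496,215),(577,215),(657,215),(494,86),(572,86),(650,86)])
r2=least_squares(lambda q:(proj("top",rack(*q)(P))-px2).ravel(),[400,-100,0]);print(r2.x.round(3),(r2.fun.reshape(-1,2)).round(1).tolist())
im=bot.get_image("top");s=bot.get_image("scene");k=3.1
o=cv2.resize(im[165:260,110:365],None,fx=k,fy=k,interpolation=cv2.INTER_CUBIC)
g=rack(*r2.x);box=[(sx*53,sy*124,z) for sx,z in((-1,44),(1,16),(1,68)) for sy in(1,-1)]
pts=g(np.vstack([P,box]));pj=np.vstack([J,rack(*r.x)([(sx*38,sy*135,50) for sx in(1,-1) for sy in(1,-1)])])
for q in np.vstack([pts,pj]):
    u=(proj("top",q)[0]-[110,165])*k;cv2.circle(o,tuple(int(a) for a in u),3,(0,0,255),1)
k=3.3;o2=cv2.resize(s[130:310,195:355],None,fx=k,fy=k,interpolation=cv2.INTER_CUBIC)
for q in np.vstack([pts,pj]):
    u=(proj("scene",q)[0]-[195,130])*k;cv2.circle(o2,tuple(int(a) for a in u),3,(0,0,255),1)
o2=cv2.resize(o2,None,fx=.5,fy=.5) if 0 else o2
cv2.imwrite("pics/d1.png",o);cv2.imwrite("pics/d2.png",o2)
E
```

```text
[132.6 189.5] [532.9 241.3 121. ]
[158.4 191.8] [529.1 183.1 121. ]
[187.4 194.4] [524.8 118.2 121. ]
[215.2 198.5] [516.8  56.6 121. ]
[ 5.24213e+02  1.50240e+02 -8.20000e-02] [[-1.1, -0.7], [-1.4, 0.4], [1.5, -0.5], [1.0, 0.7]]
[[531.9 242.9 121. ]
 [526.8 181.1 121. ]
 [521.7 119.3 121. ]
 [516.6  57.6 121. ]]
[ 4.92930e+02 -1.29737e+02  1.50000e-02] [[-0.3, 0.9], [0.1, 1.0], [0.5, 1.0], [-0.3, -1.2], [-0.0, -1.0], [0.0, -0.8]]
```

View pics/d1.png

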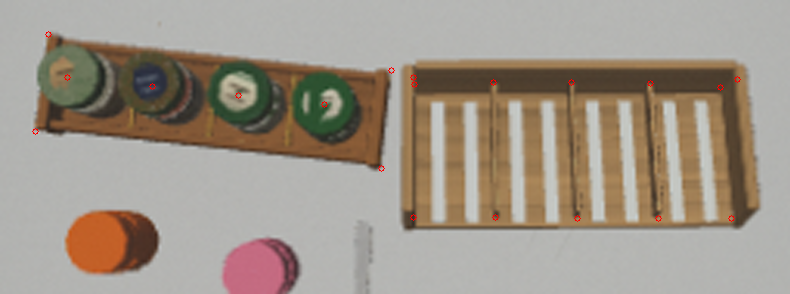

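View pics/d2.png

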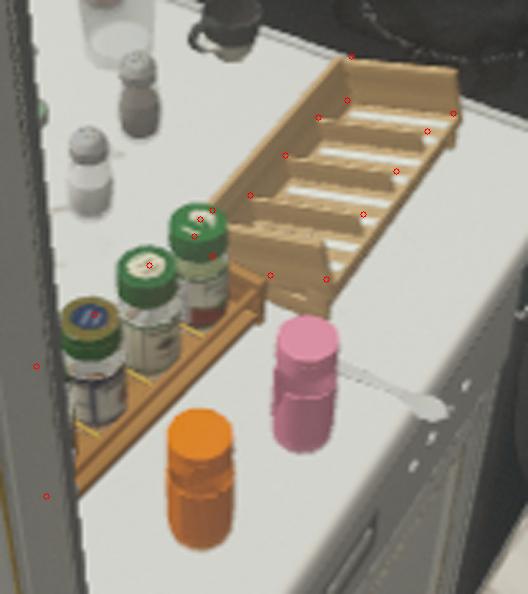

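```bash
python3 - <<'E'
from h import *
for n,u,v in(("handle",187,108),("flaskbase",232,118),("utens",150,92),("orange",143,243),("salt",248,135)):
    print(n,[ray("top",u,v,z).round(0)[:2].tolist() for z in(0,90,180,260)])
g=rack(493,-129.7,.015)
Js=[(532.4,242.1),(527.9,182.1),(523.2,118.8),(516.7,57.1)];jaw=[np.cos(.082),-np.sin(.082),0]
print(goal((Js[3][0],Js[3][1],240),(0,0,1),jaw))
x,y=Js[3]
print([goal((x,y,z),(0,0,1),jaw)[0] for z in(110,)])
E
```

```text
handle [[764.0, 148.0], [733.0, 133.0], [702.0, 118.0], [675.0, 104.0]]
flaskbase [[739.0, 30.0], [711.0, 26.0], [682.0, 22.0], [657.0, 18.0]]
utens [[806.0, 248.0], [771.0, 223.0], [737.0, 199.0], [706.0, 177.0]]
orange [[413.0, 245.0], [415.0, 221.0], [417.0, 197.0], [419.0, 175.0]]
salt [[695.0, -13.0], [670.0, -13.0], [646.0, -13.0], [625.0, -13.0]]
(array([-49.53,  -0.24,  48.78]), array([-0.   , -1.026, -0.   ]))
[array([-49.53,  12.76,  48.78])]
```

Call:
carry_out(deltas=[-49.53,-0.24,48.78,0,-1.026,0,7.5,-49.53,-0.24,48.78,0,-1.026,0,7.5,-49.53,-0.24,48.78,0,-1.026,0,7.5,-49.53,-0.24,48.78,0,-1.026,0,7.5,-49.53,-0.24,48.78,0,-1.026,0,7.5,-49.53,-0.24,48.78,0,-1.026,0,7.5,-49.53,-0.24,48.78,0,-1.026,0,7.5,-49.53,-0.24,48.78,0,-1.026,0,7.5,-49.53,-0.24,48.78,0,-1.026,0,7.5,-49.53,-0.24,48.78,0,-1.026,0,7.5,-49.53,-0.24,48.78,0,-1.026,0,7.5,-49.53,-0.24,48.78,0,-1.026,0,7.5,-49.53,-0.24,48.78,0,-1.026,0,7.5,-49.53,-0.24,48.78,0,-1.026,0,7.5,-49.53,-0.24,48.78,0,-1.026,0,7.5,-49.53,-0.24,48.78,0,-1.026,0,7.5])

```text
t: 2.3
tool_pos: [516.6, 56.3, 243.2]
eef_rot: [-0.706, 0.029, -0.029, 0.707]
ft_force: [-0.0, 0.5, 0.5]
grip_width: 74.9
```

Call:
carry_out(deltas=[0,5,0.08,0,0,0,7.5,0,9,0.08,0,0,0,7.5,0,12,0.08,0,0,0,7.5,0,13.02,0.08,0,0,0,7.5,0,13.02,0.08,0,0,0,7.5,0,13.02,0.08,0,0,0,0,0,13.02,0.08,0,0,0,0,0,13.02,0.08,0,0,0,0,0,13.02,0.08,0,0,0,0,0,13.02,0.08,0,0,0,0])

```text
t: 3.55
tool_pos: [516.9, 57.1, 113.3]
eef_rot: [-0.706, 0.029, -0.03, 0.707]
ft_force: [-0.0, -0.5, 2.7]
grip_width: 44.7
```

```bash
cat >> h.py <<'E'
g=rack(493,-129.7,.015); n=g([(np.sin(.2618),0,np.cos(.2618))])[0]-g([(0,0,0)])[0]; jawS=g([(1,0,0)])[0]-g([(0,0,0)])[0]
jawF=[np.cos(.082),-np.sin(.082),0]
def place(lane,h,clr,x=24):
    "goal putting the foot clr mm off the lane floor"
    f=g([(x,lane,30-x*np.tan(.2618))])[0]; return goal(f+n*(h+clr),n,jawS)
E
python3 - <<'E'
from h import *
for c in(65,3,0,-1): print(c,place(-93,95.3,c))
E
```

```text
65 (array([  6.68,  -6.81, -27.42]), array([-0.013, -0.098,  0.262]))
3 (array([  5.08,  -0.82, -27.58]), array([-0.013, -0.098,  0.262]))
0 (array([  5.  ,  -0.53, -27.59]), array([-0.013, -0.098,  0.262]))
-1 (array([  4.98,  -0.44, -27.59]), array([-0.013, -0.098,  0.262]))
```

Call:
carry_out(deltas=[0,-4,0,0,0,0,0,0,-9,0,0,0,0,0,0,-9,-3,0,0,0,0,2,-9,-8,0,0,0,0,4,-9,-13,0,-0.05,0.1,0,6.7,-8,-18,-0.01,-0.098,0.2,0,6.7,-7,-23,-0.013,-0.098,0.262,0,6.68,-6.81,-27.42,-0.013,-0.098,0.262,0,6.68,-6.81,-27.42,-0.013,-0.098,0.262,0,6.68,-6.81,-27.42,-0.013,-0.098,0.262,0,6,-4,-27.5,-0.013,-0.098,0.262,0,5.4,-2,-27.55,-0.013,-0.098,0.262,0,5.08,-0.82,-27.58,-0.013,-0.098,0.262,0,5.08,-0.82,-27.58,-0.013,-0.098,0.262,0,5.08,-0.82,-27.58,-0.013,-0.098,0.262,0])

```text
t: 5.42
tool_pos: [545.1, -222.0, 122.3]
eef_rot: [0.702, -0.086, -0.097, -0.7]
ft_force: [0.4, -0.3, -1.5]
grip_width: 44.4
```

```bash
python3 - <<'E'
from h import *
for c in(3,0,-1): print(c,place(-93,95.3,c))
s=bot.get_state();print(s["ft_force"],s["grip_width"])
a=cv2.resize(bot.get_image("top")[150:270,200:370],(510,360));b=cv2.resize(bot.get_image("scene")[100:280,200:380],(360,360))
cv2.imwrite("pics/e1.png",cv2.resize(np.hstack([a,b]),(798,330)))
E
```

```text
3 (array([-0.02,  0.1 ,  0.  ]), array([0.   , 0.   , 0.001]))
0 (array([-0.02,  0.4 ,  0.  ]), array([0.   , 0.   , 0.001]))
-1 (array([-0.02,  0.5 ,  0.  ]), array([0.   , 0.   , 0.001]))
[ 0.39464027 -0.31281496 -1.48143733] 44.445356199427614
```

View pics/e1.png

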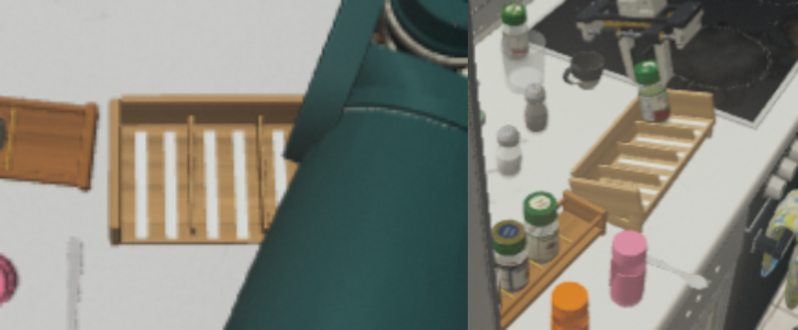

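The scene half shows the jar (652,90 in the composite) upright in the farthest (rightmost) lane, just above the floor.

Call:
carry_out(deltas=[0,0.25,0,0,0,0,0,0,0.38,0,0,0,0,0,0,0.38,0,0,0,0,0])

```text
t: 5.9
tool_pos: [544.0, -222.1, 118.5]
eef_rot: [0.702, -0.086, -0.097, -0.7]
ft_force: [0.3, -0.4, -1.4]
grip_width: 44.6
```

Call:
carry_out(deltas=[0,0.1,0,0,0,0,0,0,0.1,0,0,0,0,0])

```text
t: 6.15
tool_pos: [543.7, -222.0, 117.5]
eef_rot: [0.702, -0.086, -0.097, -0.7]
ft_force: [-0.0, -0.6, -1.6]
grip_width: 44.4
```

Call:
carry_out(deltas=[0,0.1,0,0,0,0,0,0,0.1,0,0,0,0,0])

```text
t: 6.4
tool_pos: [543.8, -222.2, 117.3]
eef_rot: [0.702, -0.086, -0.097, -0.7]
ft_force: [1.0, -0.2, 4.6]
grip_width: 44.7
```

Call:
carry_out(deltas=[0,0,0,0,0,0,8,0,0,0,0,0,0,8,0,0,0,0,0,0,8,0,0,0,0,0,0,8,0,0,0,0,0,0,8,0,0,0,0,0,0,8,0,-2,0,0,0,0,8,0,-5,0,0,0,0,8,0,-9,0,0,0,0,8,0,-9,0,0,0,0,8])

```text
t: 7.65
tool_pos: [568.5, -222.1, 208.8]
eef_rot: [0.703, -0.084, -0.095, -0.7]
ft_force: [-0.2, -0.8, 0.5]
grip_width: 80.0
```

```bash
python3 - <<'E'
from h import *
print(bot.get_state()["ft_force"])
print(proj("scene",[g([(31,-93,22)])[0]+n*106]),)
print(goal((523.2,118.8,200),(0,0,1),jawF))
o=cv2.resize(bot.get_image("scene")[80:230,230:360],(520,600),interpolation=cv2.INTER_CUBIC)
for q in (g([(31,-93,22)])[0]+n*105,g([(24,-93,23.6)])[0]+n*105,g([(31,-93,22)])[0]):
    u=(proj("scene",q)[0]-[230,80])*4;cv2.circle(o,tuple(int(a) for a in u),3,(0,0,255),1)
cv2.imwrite("pics/e2.png",o)
E
```

```text
[-0.2365599  -0.76174199  0.49264733]
[[296.14888031 136.25726519]]
(array([-3.74,  1.48, 34.15]), array([ 0.015,  0.097, -0.254]))
```

View pics/e2.png

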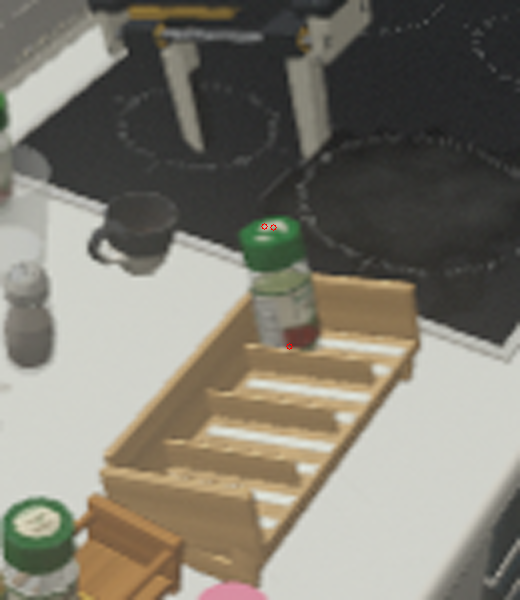

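Call:
carry_out(deltas=[0,-1,4,0,0,0,8,-1,0,9,0,0,-0.1,8,-2,0,15,0,0.05,-0.2,8,-3.74,1.48,21,0.015,0.097,-0.254,8,-3.74,1.48,27,0.015,0.097,-0.254,8,-3.74,1.48,34.15,0.015,0.097,-0.254,8,-3.74,1.48,34.15,0.015,0.097,-0.254,8,-3.74,1.48,34.15,0.015,0.097,-0.254,8,-3.74,1.48,34.15,0.015,0.097,-0.254,8])

```text
t: 8.82
tool_pos: [522.6, 117.8, 201.0]
eef_rot: [-0.706, 0.03, -0.029, 0.707]
ft_force: [0.2, 0.0, -0.1]
grip_width: 80.4
```

```bash
python3 - <<'E'
from h import *
print(goal((523.2,118.8,110),(0,0,1),jawF))
E
```

```text
(array([0.08, 8.8 , 0.11]), array([-0.   , -0.001, -0.003]))
```

Call:
carry_out(deltas=[0.08,4,0.1,0,0,0,8,0.08,7.5,0.1,0,0,0,8,0.08,8.8,0.1,0,0,0,8,0.08,8.8,0.1,0,0,0,8,0.08,8.8,0.1,0,0,0,0,0.08,8.8,0.1,0,0,0,0,0.08,8.8,0.1,0,0,0,0,0.08,8.8,0.1,0,0,0,0,0.08,8.8,0.1,0,0,0,0])

```text
t: 9.95
tool_pos: [523.3, 118.8, 113.2]
eef_rot: [-0.706, 0.03, -0.029, 0.707]
ft_force: [-0.6, 0.2, 1.3]
grip_width: 44.4
```

```bash
python3 - <<'E'
from h import *
for c in(65,3,-1.5): print(c,place(-31,95.3,c))
E
```

```text
65 (array([  5.94,  -6.83, -27.45]), array([-0.013, -0.098,  0.259]))
3 (array([  4.35,  -0.84, -27.61]), array([-0.013, -0.098,  0.259]))
-1.5 (array([  4.24,  -0.41, -27.62]), array([-0.013, -0.098,  0.259]))
```

Call:
carry_out(deltas=[0,-4,0,0,0,0,0,0,-9,0,0,0,0,0,0,-9,-3,0,0,0,0,2,-9,-8,0,0,0,0,4,-9,-13,0,-0.05,0.1,0,5.9,-8,-18,-0.01,-0.098,0.2,0,5.9,-7,-23,-0.013,-0.098,0.259,0,5.94,-6.83,-27.45,-0.013,-0.098,0.259,0,5.94,-6.83,-27.45,-0.013,-0.098,0.259,0,5.94,-6.83,-27.45,-0.013,-0.098,0.259,0,5.3,-4,-27.5,-0.013,-0.098,0.259,0,4.7,-2,-27.55,-0.013,-0.098,0.259,0,4.35,-0.84,-27.61,-0.013,-0.098,0.259,0,4.3,-0.65,-27.61,-0.013,-0.098,0.259,0,4.3,-0.65,-27.61,-0.013,-0.098,0.259,0,4.3,-0.65,-27.61,-0.013,-0.098,0.259,0])

```text
t: 11.95
tool_pos: [543.6, -160.0, 120.3]
eef_rot: [0.702, -0.087, -0.097, -0.7]
ft_force: [0.5, 0.2, -2.2]
grip_width: 44.8
```

```bash
python3 - <<'E'
from h import *
for c in(-1.5,): print(c,place(-31,95.3,c))
E
```

```text
-1.5 (array([-0.02,  0.33,  0.  ]), array([-0.   ,  0.   ,  0.001]))
```

Call:
carry_out(deltas=[0,0.2,0,0,0,0,0,0,0.27,0,0,0,0,0,0,0.27,0,0,0,0,0])

```text
t: 12.32
tool_pos: [542.8, -160.0, 117.6]
eef_rot: [0.702, -0.087, -0.097, -0.7]
ft_force: [0.2, -0.3, -1.8]
grip_width: 44.5
```

Call:
carry_out(deltas=[0,0.1,0,0,0,0,0,0,0.1,0,0,0,0,0])

```text
t: 12.58
tool_pos: [542.6, -160.1, 116.7]
eef_rot: [0.702, -0.086, -0.097, -0.7]
ft_force: [0.3, 0.9, 0.1]
grip_width: 44.5
```

Call:
carry_out(deltas=[0,0.06,0,0,0,0,0,0,0.06,0,0,0,0,0,0,0.06,0,0,0,0,8,0,0.06,0,0,0,0,8,0,0.06,0,0,0,0,8,0,0.06,0,0,0,0,8,0,0.06,0,0,0,0,8,0,0.06,0,0,0,0,8,0,-2,0,0,0,0,8,0,-5,0,0,0,0,8,0,-9,0,0,0,0,8,0,-9,0,0,0,0,8])

```text
t: 14.08
tool_pos: [567.5, -159.9, 208.2]
eef_rot: [0.703, -0.085, -0.095, -0.7]
ft_force: [0.4, -0.8, -0.3]
grip_width: 79.8
```

```bash
python3 - <<'E'
from h import *
print(goal((527.9,182.1,200),(0,0,1),jawF))
E
```

```text
(array([-3.2 ,  1.32, 34.26]), array([ 0.014,  0.097, -0.255]))
```

Call:
carry_out(deltas=[0,-1,4,0,0,0,8,-1,0,9,0,0,-0.1,8,-2,0,15,0,0.05,-0.2,8,-3.2,1.32,21,0.014,0.097,-0.255,8,-3.2,1.32,27,0.014,0.097,-0.255,8,-3.2,1.32,34.26,0.014,0.097,-0.255,8,-3.2,1.32,34.26,0.014,0.097,-0.255,8,-3.2,1.32,34.26,0.014,0.097,-0.255,8,-3.2,1.32,34.26,0.014,0.097,-0.255,8])

```text
t: 15.2
tool_pos: [528.1, 180.9, 203.0]
eef_rot: [0.707, -0.029, 0.03, -0.706]
ft_force: [0.6, -0.5, -0.0]
grip_width: 80.0
```

```bash
python3 - <<'E'
from h import *
print(goal((527.9,182.1,110),(0,0,1),jawF))
a=cv2.resize(bot.get_image("scene")[90:240,220:360],(560,600),interpolation=cv2.INTER_CUBIC)
cv2.imwrite("pics/e3.png",a)
E
```

```text
(array([-0.03,  9.  ,  0.12]), array([ 0.   , -0.001,  0.   ]))
```

View pics/e3.png

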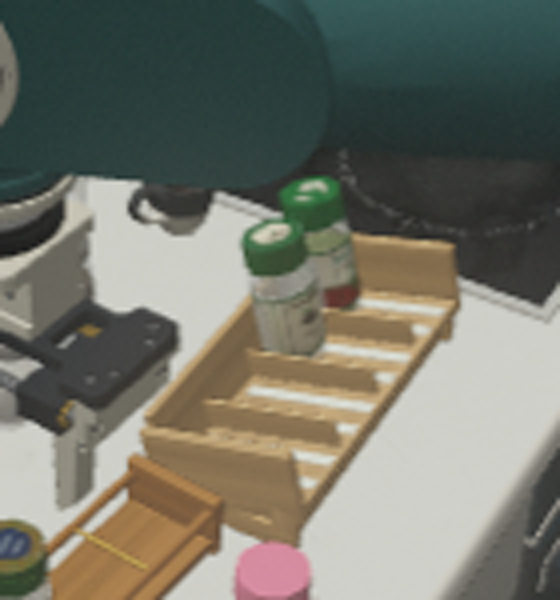

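Both jars stand in lanes 3 and 4 (275,290 and 320,240 in the crop). Third jar next.

Call:
carry_out(deltas=[0,4,0.1,0,0,0,8,0,7.5,0.1,0,0,0,8,0,9,0.1,0,0,0,8,0,9,0.1,0,0,0,8,0,9,0.1,0,0,0,0,0,9,0.1,0,0,0,0,0,9,0.1,0,0,0,0,0,9,0.1,0,0,0,0,0,9,0.1,0,0,0,0])

```text
t: 16.38
tool_pos: [528.3, 181.9, 113.3]
eef_rot: [0.707, -0.029, 0.03, -0.706]
ft_force: [-0.4, -0.4, 2.8]
grip_width: 44.8
```

```bash
python3 - <<'E'
from h import *
h=bot.get_state()["tool_pos"][2]-18;print(h)
for c in(65,3,1): print(c,place(31,h,c))
E
```

```text
95.29382644846633
65 (array([  5.38,  -6.8 , -27.61]), array([-0.013, -0.098,  0.262]))
3 (array([  3.78,  -0.81, -27.76]), array([-0.013, -0.098,  0.262]))
1 (array([  3.72,  -0.61, -27.77]), array([-0.013, -0.098,  0.262]))
```

Call:
carry_out(deltas=[0,-4,0,0,0,0,0,0,-9,0,0,0,0,0,0,-9,-3,0,0,0,0,2,-9,-8,0,0,0,0,4,-9,-13,0,-0.05,0.1,0,5.4,-8,-18,-0.01,-0.098,0.2,0,5.4,-7,-23,-0.013,-0.098,0.262,0,5.38,-6.8,-27.6,-0.013,-0.098,0.262,0,5.38,-6.8,-27.6,-0.013,-0.098,0.262,0,5.38,-6.8,-27.6,-0.013,-0.098,0.262,0,4.7,-4,-27.7,-0.013,-0.098,0.262,0,4.1,-2,-27.75,-0.013,-0.098,0.262,0,3.78,-0.8,-27.77,-0.013,-0.098,0.262,0,3.72,-0.61,-27.77,-0.013,-0.098,0.262,0,3.72,-0.61,-27.77,-0.013,-0.098,0.262,0,3.72,-0.61,-27.77,-0.013,-0.098,0.262,0])

```text
t: 18.38
tool_pos: [542.6, -98.0, 120.2]
eef_rot: [0.702, -0.087, -0.097, -0.7]
ft_force: [-0.4, 0.3, -0.5]
grip_width: 44.4
```

```bash
python3 - <<'E'
from h import *
print(place(31,95.3,-2))
E
```

```text
(array([-0.02,  0.38,  0.01]), array([ 0.   , -0.   ,  0.001]))
```

Call:
carry_out(deltas=[0,0.2,0,0,0,0,0,0,0.32,0,0,0,0,0,0,0.32,0,0,0,0,0])

```text
t: 18.75
tool_pos: [541.7, -98.0, 117.0]
eef_rot: [0.702, -0.087, -0.097, -0.7]
ft_force: [-0.4, -0.5, -1.3]
grip_width: 45.0
```

Call:
carry_out(deltas=[0,0.1,0,0,0,0,0,0,0.1,0,0,0,0,0])

```text
t: 19.0
tool_pos: [541.8, -98.1, 116.7]
eef_rot: [0.702, -0.086, -0.097, -0.7]
ft_force: [-0.1, -0.2, 5.1]
grip_width: 44.4
```

Contact (5 N). Release and retreat.

Call:
carry_out(deltas=[0,0,0,0,0,0,8,0,0,0,0,0,0,8,0,0,0,0,0,0,8,0,0,0,0,0,0,8,0,0,0,0,0,0,8,0,0,0,0,0,0,8,0,-2,0,0,0,0,8,0,-5,0,0,0,0,8,0,-9,0,0,0,0,8,0,-9,0,0,0,0,8])

```text
t: 20.25
tool_pos: [566.6, -97.8, 208.1]
eef_rot: [0.703, -0.084, -0.095, -0.7]
ft_force: [-0.8, -0.3, -1.3]
grip_width: 79.9
```

```bash
python3 - <<'E'
from h import *
print(goal((532.4,242.1,200),(0,0,1),jawF))
E
```

```text
(array([-2.7 ,  1.16, 34.04]), array([ 0.014,  0.096, -0.254]))
```

Call:
carry_out(deltas=[0,-1,4,0,0,0,8,-1,0,9,0,0,-0.1,8,-2,0,15,0,0.05,-0.2,8,-2.7,1.16,21,0.014,0.096,-0.254,8,-2.7,1.16,27,0.014,0.096,-0.254,8,-2.7,1.16,34.04,0.014,0.096,-0.254,8,-2.7,1.16,34.04,0.014,0.096,-0.254,8,-2.7,1.16,34.04,0.014,0.096,-0.254,8,-2.7,1.16,34.04,0.014,0.096,-0.254,8])

```text
t: 21.38
tool_pos: [532.6, 240.9, 203.1]
eef_rot: [0.707, -0.029, 0.029, -0.706]
ft_force: [0.0, -0.4, 0.1]
grip_width: 80.0
```

```bash
python3 - <<'E'
from h import *
print(goal((532.4,242.1,110),(0,0,1),jawF))
E
```

```text
(array([-0.03,  9.01,  0.12]), array([ 0.   , -0.001,  0.   ]))
```

Call:
carry_out(deltas=[0,4,0.1,0,0,0,8,0,7.5,0.1,0,0,0,8,0,9,0.1,0,0,0,8,0,9,0.1,0,0,0,8,0,9,0.1,0,0,0,0,0,9,0.1,0,0,0,0,0,9,0.1,0,0,0,0,0,9,0.1,0,0,0,0,0,9,0.1,0,0,0,0])

```text
t: 22.5
tool_pos: [532.8, 242.0, 113.4]
eef_rot: [-0.706, 0.029, -0.03, 0.707]
ft_force: [0.4, -0.0, 1.8]
grip_width: 44.7
```

```bash
python3 - <<'E'
from h import *
h=bot.get_state()["tool_pos"][2]-18;print(h)
for c in(65,3,1): print(c,place(93,h,c))
E
```

```text
95.40519567250233
65 (array([  4.8 ,  -6.8 , -27.47]), array([-0.013, -0.097,  0.262]))
3 (array([  3.2 ,  -0.81, -27.62]), array([-0.013, -0.097,  0.262]))
1 (array([  3.15,  -0.62, -27.63]), array([-0.013, -0.097,  0.262]))
```

Call:
carry_out(deltas=[0,-4,0,0,0,0,0,0,-9,0,0,0,0,0,0,-9,-3,0,0,0,0,2,-9,-8,0,0,0,0,3.5,-9,-13,0,-0.05,0.1,0,4.8,-8.5,-18,-0.01,-0.097,0.2,0,4.8,-8,-23,-0.013,-0.097,0.262,0,4.8,-6.8,-27.47,-0.013,-0.097,0.262,0,4.8,-6.8,-27.47,-0.013,-0.097,0.262,0,4.8,-6.8,-27.47,-0.013,-0.097,0.262,0,4.1,-4,-27.55,-0.013,-0.097,0.262,0,3.5,-2,-27.6,-0.013,-0.097,0.262,0,3.2,-0.81,-27.62,-0.013,-0.097,0.262,0,3.15,-0.62,-27.63,-0.013,-0.097,0.262,0,3.15,-0.62,-27.63,-0.013,-0.097,0.262,0,3.15,-0.62,-27.63,-0.013,-0.097,0.262,0])

```text
t: 24.5
tool_pos: [541.7, -36.0, 120.3]
eef_rot: [0.702, -0.087, -0.097, -0.7]
ft_force: [-0.4, -0.3, -0.4]
grip_width: 44.7
```

```bash
python3 - <<'E'
from h import *
print(place(93,95.4,-2))
E
```

```text
(array([-0.02,  0.38,  0.  ]), array([ 0.   , -0.   ,  0.001]))
```

Call:
carry_out(deltas=[0,0.2,0,0,0,0,0,0,0.34,0,0,0,0,0,0,0.34,0,0,0,0,0])

```text
t: 24.88
tool_pos: [540.8, -36.0, 116.9]
eef_rot: [0.702, -0.087, -0.097, -0.7]
ft_force: [-1.0, -0.2, -2.2]
grip_width: 44.4
```

Call:
carry_out(deltas=[0,0.1,0,0,0,0,0,0,0.1,0,0,0,0,0])

```text
t: 25.12
tool_pos: [540.8, -36.1, 116.5]
eef_rot: [0.702, -0.087, -0.097, -0.7]
ft_force: [0.2, 0.5, 3.7]
grip_width: 44.4
```

Call:
carry_out(deltas=[0,0,0,0,0,0,8,0,0,0,0,0,0,8,0,0,0,0,0,0,8,0,0,0,0,0,0,8,0,0,0,0,0,0,8,0,0,0,0,0,0,8,0,-2,0,0,0,0,8,0,-5,0,0,0,0,8,0,-9,0,0,0,0,8,-1,-10,5,0,0,0,8,-3,-10,11,0,0,-0.1,8,-5,-10,17,0,0,-0.25,8,-7,-10,23,0,0,-0.25,8,-7,-10,25,0,0,-0.25,8,-7,-10,25,0,0,-0.25,8])

```text
t: 27.0
tool_pos: [495.0, 214.6, 232.5]
eef_rot: [0.707, 0.003, -0.009, -0.707]
ft_force: [1.6, -1.3, 0.8]
grip_width: 79.8
```

```bash
python3 - <<'E'
from h import *
print(bot.get_state()["ft_force"])
im=bot.get_image("top");a=cv2.resize(im[100:290,90:380],(792,519),interpolation=cv2.INTER_CUBIC);k=792/290
for l in(93,31,-31,-93):
    for x in (31,24): 
        u=(proj("top",g([(x,l,30-x*np.tan(.2618))])[0]+n*106)[0]-[90,100])*k;cv2.circle(a,tuple(int(v) for v in u),2,(0,0,255) if x==31 else (255,0,255),-1)
cv2.imwrite("pics/f1.png",a)
cv2.imwrite("pics/f2.png",cv2.resize(bot.get_image("scene")[90:240,200:360],(640,600),interpolation=cv2.INTER_CUBIC))
E
```

```text
[ 1.55251816 -1.28916779  0.75710856]
```

View pics/f1.png

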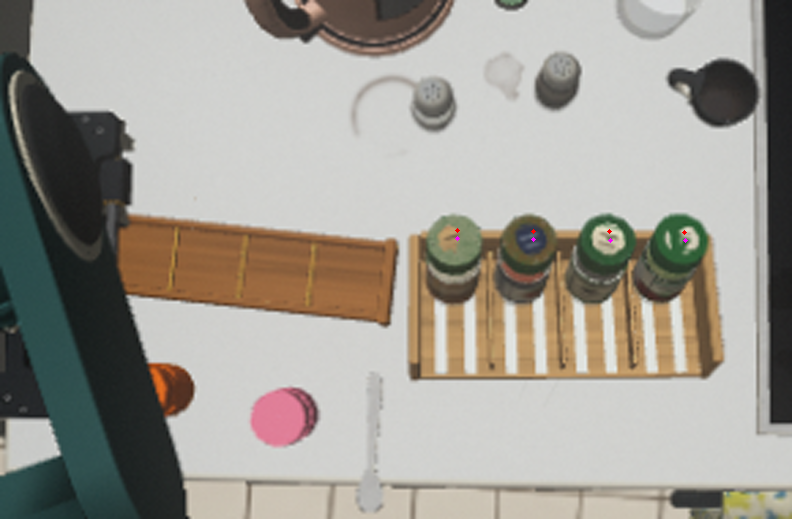

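View pics/f2.png

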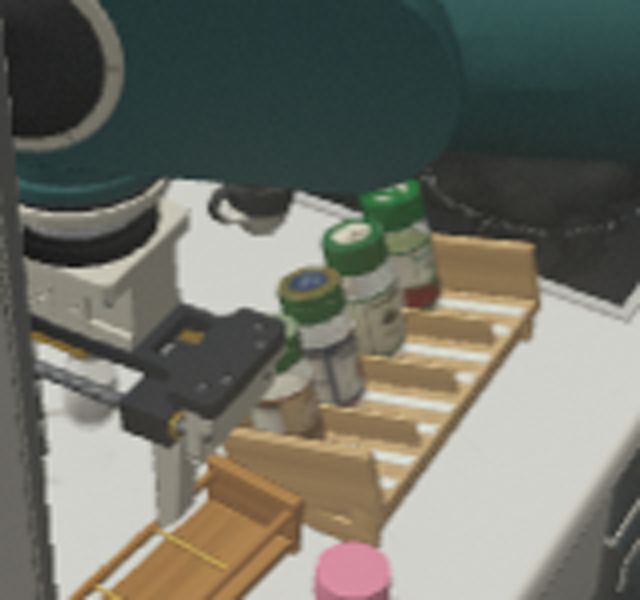

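```bash
python3 - <<'E'
from h import *
im=cv2.imread("pics/top0.png")
print(im[180:200,312].mean(1).round().tolist(), im[228:245,312].mean(1).round().tolist())  # column between strips
gr=lambda p:(p-[493,-129.7,0])@R.from_euler('z',.015).as_matrix()
for v,z in((185,68),(186,68),(187,68),(188,68),(195,16),(196,16),(236,44),(237,44),(238,44)): print(v,z,gr(ray("top",312,v,z)).round(1))
# released cap-top vs seen now
top=np.array([543.8,-222.2,117.3])+7.7*n; k=792/290
print("jar4 release px",((proj("top",top)[0]-[90,100])*k).round(1))
top=np.array([542.7,-160.1,116.5])+7.7*n
print("jar3 release px",((proj("top",top)[0]-[90,100])*k).round(1))
a=bot.get_image("top")[170:215,235:360]
cv2.imwrite("pics/f3.png",cv2.resize(a,None,fx=6.3,fy=6.3,interpolation=cv2.INTER_CUBIC))
E
```

```text
[180.0, 181.0, 181.0, 180.0, 145.0, 126.0, 117.0, 75.0, 63.0, 62.0, 63.0, 61.0, 64.0, 63.0, 62.0, 97.0, 115.0, 153.0, 190.0, 196.0] [194.0, 194.0, 193.0, 192.0, 195.0, 194.0, 194.0, 193.0, 163.0, 116.0, 116.0, 182.0, 181.0, 179.0, 180.0, 181.0, 179.0]
185 68 [ 65.7 -38.   68. ]
186 68 [ 63.4 -38.   68. ]
187 68 [ 61. -38.  68.]
188 68 [ 58.6 -37.9  68. ]
195 16 [ 47.6 -46.8  16. ]
196 16 [ 45.1 -46.8  16. ]
236 44 [-54.5 -41.1  44. ]
237 44 [-56.9 -41.1  44. ]
238 44 [-59.3 -41.1  44. ]
jar4 release px [685.4 240.9]
jar3 release px [609.9 240.6]
```

View pics/f3.png

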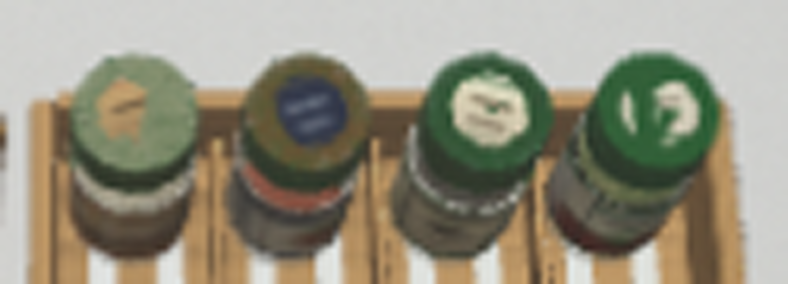

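The corrected stop line (about 5 mm nearer than my first fit, which agrees with the floor contact heights) puts all four caps at the home position. They form an even row, upright, in the original order. The bystanders are at their starting pixels and the gripper is clear of everything.

```bash
python3 - <<'E'
from bench import bot
print(bot.get_state()["t"],bot.hand_in())
E
```

```text
the job is handed in; nothing more can be done
27.15 None
```

I moved the four jars one at a time from the flat rack to the sloped rack, in the same order from left to right. The job was handed in at 27.15 s. Each jar was gripped round its cap, tilted 15° to match the lane, and lowered until the force reading showed it touching the floor. I then let it go about 2 mm short of the stop.

**Last checks:**
- **Order and stance:** both cameras show the four jars upright with caps up, one to a lane and level with each other.
- **Other objects:** the spoon, pink jar, shakers and cup looked unmoved. The orange jar was partly hidden by the arm, but its visible edge was where it had been.
- **Gripper:** open and clear of everything.

**One disagreement:** the caps first appeared about 6 mm short of the stop by my original rack fit. Three later cues put the rack about 5 mm nearer the robot than that fit: the floor contact heights, the foot of the stop and the top of the stop. With that correction the caps match the home position to within the 2 mm calibration. I did not push the jars to confirm they touch the stop. That they do rests on these measurements and the very slippery floor.

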